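# Find where the topping well's cover binds and set its travel stop short of it

## Task

The sliding cover of the topping well binds somewhere in its rails: slide it gently towards the crossbar stop until you feel it start to bind, without forcing it into the tight spot, then back it off about 15 mm so that it runs free. Leave the cover there and slide the crossbar stop along the rails right up against the cover's edge without pushing the cover away, then let go of everything and leave the other things on the counter as they are.

Things in the scene. Friction and masses are not known exactly. Their poses are not given: they have to be found in the camera images.
- well: stainless topping well fixed on the counter, 200 mm (its x) by 560 mm (its y) by 100 mm tall, with two rails along its long sides whose lips reach 116 mm above the counter, and a low ledge (80 mm wide, 40 mm tall) along its +x side. Origin: centre of its underside. Its y axis runs along the rails, from the cover towards the crossbar stop; z up
- lid_grip (a point): grip point on the cover's upright black fin, on its centre line, 135 mm above the counter. The fin is 55 mm wide (well's x), 14 mm thick (well's y), from 110 to 155 mm above the counter, at the middle of the cover. Axes as the well's
- lid_edge (a point): middle of the cover's leading edge, the one nearer the stop: 100 mm from lid_grip along the well's +y, 107 mm above the counter. The cover is a flat aluminium plate, 184 mm (x) by 200 mm (y), 6 mm thick, held in the rails. The tight spot lies, unseen and elsewhere each time, 45 to 195 mm ahead of where this edge starts
- lid (a joint): how far the cover has been slid along the well's +y, in m (0 to 0.26). It runs with about 4 N of friction and stays where left. Where it begins to bind, the push needed rises 2 N per mm over running friction. Felt means 1 mm or more into it (2 N over running friction) for 0.1 s; 8 mm (16 N over) is forcing it. The 15 mm is counted from where binding begins; 5 to 25 mm will do
- stop_knob (a point): grip point on the travel stop's round upright knob, on its axis, 153 mm above the counter. The knob is 24 mm across, from 128 to 173 mm above the counter, in the middle of a dark steel crossbar, 200 mm (x) by 30 mm (y), that spans both rails. Axes as the well's
- stop_face (a point): middle of the stop's face that meets the cover's leading edge: 15 mm from stop_knob along the well's -y, 107 mm above the counter; it touches the cover when it coincides with lid_edge along y
- stop (a joint): how far the stop has been slid towards the cover (well's -y), in m (0 to 0.26). It runs with about 2 N of friction, stays where left and is not affected by the tight spot. Pressed on the cover with more than about 4 N over that, it pushes the cover along. Within 4 mm of the cover counts as against it
- ramekin: white ceramic ramekin, 70 mm across, 40 mm tall, on the floor inside the well; not part of the job. Origin: centre of its underside
- shaker: glass shaker, 44 mm across, 85 mm tall, on the well's ledge; not part of the job. Origin: centre of its underside
- jam_jar: amber glass jar, 60 mm across, 80 mm tall, on the well's ledge; not part of the job. Origin: centre of its underside
- big_bowl: white ceramic bowl, 170 mm across, 85 mm tall, on the counter to the left; not part of the job. Origin: centre of its underside
- small_bowl: white ceramic bowl, 130 mm across, 70 mm tall, on the counter to the right; not part of the job. Origin: centre of its underside
- tumbler: white plastic tumbler, 72 mm across, 110 mm tall, on the counter to the left; not part of the job. Origin: centre of its underside
- spatula: spatula lying on the counter near the robot; not part of the job. Origin: centre of its underside

How it is judged:
On the way, in this order (a step that is already met when the one before it is completed fails the run):
1. the cover is slid at least 1 mm into the tight spot (y of tight_spot_c0 in the frame of lid_edge below -0.001 m), for 0.1 s.
2. the cover is backed off: its leading edge 5 to 25 mm short of the tight spot (y of tight_spot_c0 in the frame of lid_edge between 0.005 and 0.025 m), for 0.2 s.
3. the stop is within 4 mm of the cover's edge (y of stop_face in the frame of lid_edge below 0.004 m), for 0.2 s.
At the end, for the whole second after the job is handed in: the cover's leading edge stands 5 to 30 mm short of the place where it begins to bind, and the travel stop stands within 4 mm of that edge (y of tight_spot_c0 in the frame of lid_edge between 0.005 and 0.03 m and y of stop_face in the frame of lid_edge below 0.004 m and velocity of joint lid between -0.005 and 0.005 m/s and velocity of joint stop between -0.005 and 0.005 m/s); the robot touches nothing.
It fails at once if the cover is forced 8 mm or more into the tight spot (16 N over running friction) (y of tight_spot_c0 in the frame of lid_edge below -0.008 m).
It fails at once if another thing on the counter is moved by more than 30 mm or tipped (distance of any of ramekin, shaker, jam_jar, big_bowl, small_bowl, tumbler, spatula from where it was at the start of the episode above 0.03 m or angle between any of ramekin, shaker, jam_jar, big_bowl, small_bowl, tumbler, spatula's own z axis and vertical above 0.5 rad).
It also fails if it takes over 51 s, if anything falls off the work surface, if the arm or the gripper's body presses on something with over 40 N, if the wrist force passes 120 N, or if a joint passes its speed limit or range.

## Robot

A 7-joint arm with a two-finger parallel gripper is mounted at the origin on the work surface. World frame = base frame: x ahead of the robot, y to its left, z up, the work surface at z = 0. Lengths are in m, angles in rad, forces in N, time in s.
With the tool pointing down it reaches from about 0.425 to 1.025 m from the base axis. Payload 9.4 kg.
Tool frame: the origin (TCP) lies midway between the tips of the shut fingers; the grasp point (between the pads) lies 19 mm behind it; y points along the fingers, x is the direction in which the jaws open and shut, and the axes are right-handed (so a half turn about y gives the same grasp; the last joint's range is limited). The gripper opens to 85 mm and grips with 20 to 120 N. Pads are 22 mm wide; open, the fingers measure 114 mm over their backs; the gripper's body (76 mm by 85 mm) begins 54 mm behind the grasp point. The pads swing forward as they close: fully open they stand 13 mm farther back than shut.
Start: joints at [1.055, 0.599, -0.003, 1.599, 0.002, 0.943, -0.08], TCP at [0.308, -0.656, 0.231] pointing down, gripper open.
Joint ranges: [-2.57, 2.57], [-0.35, 1.97], [-1.29, 1.29], [0.11, 2.56], [-1.05, 4.19], [0.11, 1.86], [-2.63, 2.63]. Speed limits (rad/s): [2.22, 2.22, 3.01, 3.01, 3.14, 3.14, 3.14].

## Interface

Orientations are given as a 3x3 rotation matrix whose columns are the frame's x, y, z axes.
In Python, from rig import status, cams, bot gives the robot as it stands.
- The arm moves only by the tool send_rows, never from a script. Its argument "plan" is a list of rows, each a list of 5 numbers: the shift along the tool's x, y, z in m, then the turn about the tool's y in degrees, then the finger opening in m, from 0 to 0.0854. In form: [[x, y, z, spin, grip], ...]. A call has exactly 10 rows; each row shifts and turns the commanded pose from where the row before left it, along the tool's axes as they then stand; what a row does not reach is not made up. A row lasts 1/12 s, in which the tool goes at most 41.7 mm and 7.16 degrees, less where a joint would pass 70% of its speed; a pose out of reach is approached as far as the arm can. A call with a gripper value outside its range is refused whole. The fingers move at their own pace and stop on an object; "newtons" is the grip in N (left out, the last holds). Time passes only in rows, so rows that do not move let the fingers close, or fill a call up. It gives the time, the measured TCP pose, the force and the opening at its end, in the units of the state.
- status.observe(): the state, without advancing time (a new reading comes with each control period).
- cams.capture(name): name is "scene" or "top" or "wrist"; returns the picture (384x512x3 uint8, red, green, blue); there is no depth.
- cams.camera_params(name): a dict with "intrinsics" (3x3 intrinsics, pixels), "camera_from_world" (4x4, takes a point from world to camera coordinates). Camera axes: x right, y down, z forward; pixel columns grow to the right and rows downward; lengths in m; the calibration is good to about 2 mm. A picture is of the moment at which its call begins: read the wrist's pose just before it. camera_params takes no time and is no camera call; for the wrist camera it gives the pose at the moment of the call.
- bot.hand_in(): hands the job in, once; it reports no verdict.
The state is a dict: "time": time; "joint_pos": joint angles; "qd": joint speeds; "effort": joint torques, N m; "tool_pos": TCP position; "tcp_rot": TCP orientation; "force": force on the tool from outside, world axes, zero at the start; "moment": the same for the moment, N m; "gripper_width": finger opening in m.
Only numpy, scipy, OpenCV 4.12 (cv2) and the standard library are available. Lean on these libraries where they do the work, as an engineer would, in place of code of your own. Each camera call takes 0.05 s, during which the arm holds its last target. There are 200 camera calls.

## Working session

There is one attempt and no reset: what is moved stays moved. The work goes in short steps, Python scripts to look and compute and a tool call to move; the robot and the scene stay as the last step left them, time stands still between calls to the robot, and variables do not carry over. Pictures are saved under pics/ and viewed, about 8 in all and at most 12, crops included, and the job is handed in when it is done.

Besides the shell and the picture viewer there is one more tool, called after ">>>" by a JSON object that holds its "method" and its "body", one argument or row to a line. send_rows: Moves the arm, as the interface text tells. Its arguments: {"type":"object","properties":{"plan":{"type":"array"},"newtons":{"type":"number"}},"required":["plan"]}

```bash
ls; mkdir -p pics; python3 - <<'E'
from rig import status,cams
import cv2,numpy as np
s=status.observe()
for k,v in s.items(): print(k,np.round(v,4).tolist())
for n in ["scene","top"]:
    im=cams.capture(n); cv2.imwrite(f"pics/{n}0.png",im[:,:,::-1])
    p=cams.camera_params(n); print(n,np.round(p["intrinsics"],2).tolist(),np.round(p["camera_from_world"],4).tolist())
a=cv2.imread("pics/scene0.png");b=cv2.imread("pics/top0.png")
E
```

```text
pics
time 0.0
joint_pos [1.0553, 0.6001, -0.0026, 1.6001, 0.0018, 0.9429, -0.0798]
qd [-0.0008, 0.0025, 0.0001, 0.0005, -0.0002, -0.0013, -0.001]
effort [-0.0007, -77.6446, 1.5646, -25.8013, 0.0124, 0.0092, -0.0]
tool_pos [0.3078, -0.6559, 0.2304]
tcp_rot [[0.425, -0.0008, 0.9052], [-0.9052, 0.0014, 0.425], [-0.0016, -1.0, -0.0001]]
force [1.2381, 0.0128, 0.6318]
moment [-0.0017, -0.0035, -0.0074]
gripper_width 0.0848
scene [[378.37, 0.0, 254.11], [0.0, 378.37, 190.92], [0.0, 0.0, 1.0]] [[-0.8286, 0.5598, -0.0056, 0.4615], [0.4159, 0.6088, -0.6756, -0.1414], [-0.3747, -0.5621, -0.7373, 1.4422], [0.0, 0.0, 0.0, 1.0]]
top [[360.15, 0.0, 254.75], [0.0, 360.15, 184.54], [0.0, 0.0, 1.0]] [[-0.0221, -0.9998, 0.0008, -0.0001], [-0.9848, 0.0217, -0.1725, 0.5395], [0.1725, -0.0046, -0.985, 1.4212], [0.0, 0.0, 0.0, 1.0]]
```

View pics/top0.png

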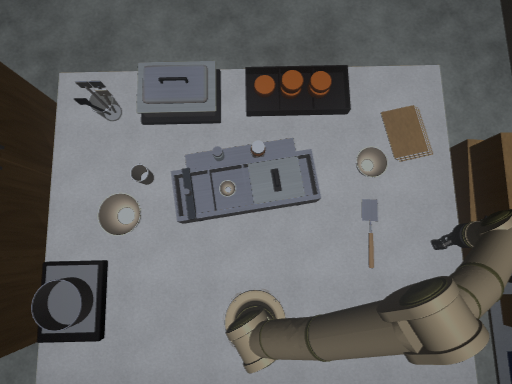

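View pics/scene0.png

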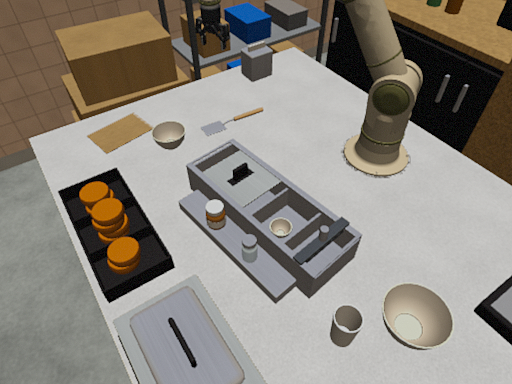

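The top view shows the well centred near (246,187). The cover's black fin is at (277,180) and the crossbar is near (186,193), with the jars on the far (+x) ledge. I'll enlarge the crop to get more precise points.

```bash
python3 - <<'E'
import cv2
b=cv2.imread("pics/top0.png")[130:230,165:325]
cv2.imwrite("pics/topc.png",cv2.resize(b,None,fx=5,fy=5,interpolation=cv2.INTER_CUBIC))
E
```

```text
(no output)
```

View pics/topc.png

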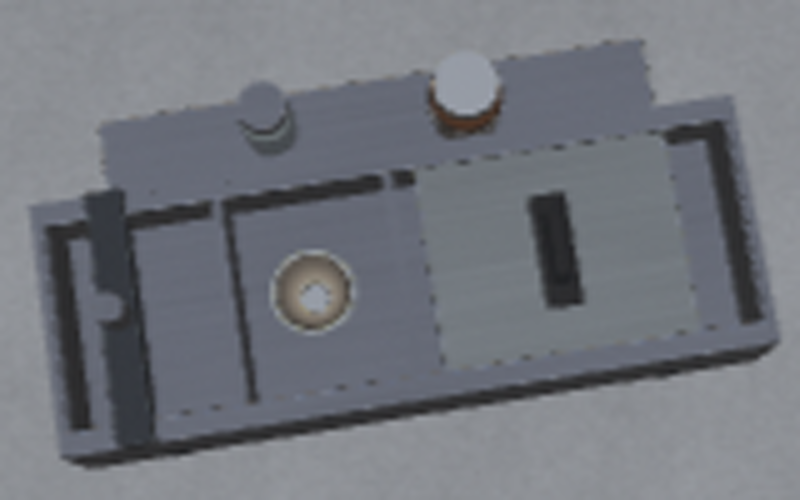

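The crop shows the well's upper corners at about (30,205), (735,97), (778,340) and (65,458). The fin is centred at (557,250), the cover corners are (418,170), (442,367), (697,330) and (668,133), and the crossbar runs (103,193) to (137,443).

```bash
cat > h.py <<'E'
import numpy as np
from rig import status,cams
def ray(p,uv,z):
    K=p["intrinsics"];T=p["camera_from_world"];R=T[:3,:3];c=-R.T@T[:3,3]
    d=R.T@np.linalg.inv(K)@[uv[0],uv[1],1]
    return c+d*(z-c[2])/d[2]
def proj(p,X):
    T=p["camera_from_world"];x=p["intrinsics"]@(T[:3,:3]@np.array(X)+T[:3,3]);return x[:2]/x[2]
E
python3 - <<'E'
from h import *
p=cams.camera_params("top")
P=lambda x,y,z:ray(p,(165+(x+.5)/5-.5,130+(y+.5)/5-.5),z)
print("cam",-p["camera_from_world"][:3,:3].T@p["camera_from_world"][:3,3])
C=[P(*q,.116) for q in[(30,205),(735,97),(778,340),(65,458)]]
for a in range(4): print(C[a].round(4),np.linalg.norm(C[a]-C[a-1]).round(3))
for n,q,z in [("w",(404,275),.116),("fin",(557,250),.15),("l1",(418,170),.11),("l2",(442,367),.11),("l3",(697,330),.11),("l4",(668,133),.11),("s1",(103,193),.128),("s2",(137,443),.128),("knob",(108,305),.165)]: print(n,P(*q,z).round(4))
E
```

```text
cam [ 0.28616239 -0.00526555  1.49301161]
[0.5898 0.3158 0.116 ] 0.2
[ 0.6648 -0.2394  0.116 ] 0.56
[ 0.4706 -0.263   0.116 ] 0.196
[0.3919 0.2856 0.116 ] 0.554
w [0.5278 0.0246 0.116 ]
fin [ 0.5386 -0.0926  0.15  ]
l1 [0.6126 0.0122 0.11  ]
l2 [ 0.4561 -0.0033  0.11  ]
l3 [ 0.4806 -0.2017  0.11  ]
l4 [ 0.6383 -0.186   0.11  ]
s1 [0.5954 0.2566 0.128 ]
s2 [0.4011 0.2287 0.128 ]
knob [0.5014 0.2448 0.165 ]
```

>>> {"method": "send_rows", "body": {
  "plan": [
    [-0.0254,0,0.0284,0,0.0854],
    [-0.0254,0,0.0284,0,0.0854],
    [-0.0254,0,0.0284,0,0.0854],
    [-0.0254,0,0.0284,0,0.0854],
    [-0.0254,0,0.0284,0,0.0854],
    [-0.0254,0,0.0284,0,0.0854],
    [-0.0254,0,0.0284,0,0.0854],
    [-0.0254,0,0.0284,0,0.0854],
    [-0.0254,0,0.0284,0,0.0854],
    [-0.0254,0,0.0284,0,0.0854]
  ],
  "newtons": 40
}}

```text
time: 0.93
tool_pos: [0.4574, -0.3039, 0.2312]
tcp_rot: [[0.425, -0.0, 0.905], [-0.905, 0.0, 0.425], [-0.0, -1.0, -0.0]]
force: [1.5, -0.1, 0.9]
gripper_width: 0.0854
```

>>> {"method": "send_rows", "body": {
  "plan": [
    [-0.0254,0,0.0284,0,0.0854],
    [-0.0254,0,0.0284,0,0.0854],
    [-0.0254,0,0.0284,0,0.0854],
    [-0.0254,0,0.0284,0,0.0854],
    [-0.0254,0,0.0284,0,0.0854],
    [-0.0254,0,0.0284,0,0.0854],
    [0,0,0,5,0.0854],
    [0,0,0,6,0.0854],
    [0,0,0,6,0.0854],
    [0,0,0,0,0.0854]
  ]
}}

```text
time: 1.77
tool_pos: [0.5466, -0.0949, 0.231]
tcp_rot: [[0.138, -0.001, 0.99], [-0.99, -0.0, 0.138], [0.0, -1.0, -0.001]]
force: [-0.3, -0.5, 0.0]
gripper_width: 0.0854
```

```bash
python3 - <<'E'
from h import *
import cv2
p=cams.camera_params("wrist"); im=cams.capture("wrist")
cv2.imwrite("pics/w1.png",im[:,:,::-1])
print(p["intrinsics"].round(1).tolist(),p["camera_from_world"].round(3).tolist())
for X in [(.5466,-.0949,.155),(.5466,-.0949,.116),(.533,.004,.11)]: print(proj(p,X).round(1))
E
```

```text
[[331.8, 0.0, 255.0], [0.0, 331.8, 196.1], [0.0, 0.0, 1.0]] [[0.138, -0.99, -0.0, -0.17], [-0.94, -0.131, 0.316, 0.46], [-0.313, -0.043, -0.949, 0.547], [0.0, 0.0, 0.0, 1.0]]
[254.  207.5]
[254.1 190.9]
[134.2 188.4]
```

View pics/w1.png

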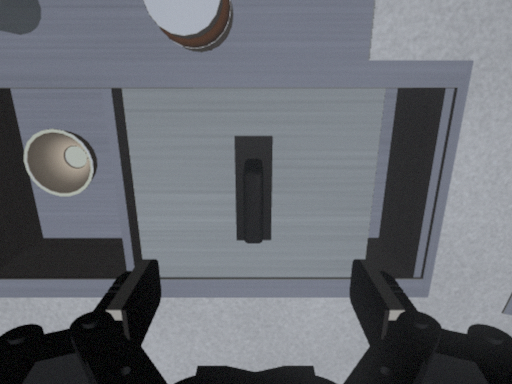

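The fin top is centred at (254,204), against a prediction of (254,207), and the rails lie level in the picture, so the yaw is right. I'll descend and close the fingers.

>>> {"method": "send_rows", "body": {
  "plan": [
    [0,0.022,0,0,0.0854],
    [0,0.022,0,0,0.0854],
    [0,0.022,0,0,0.06],
    [0,0.022,0,0,0.05],
    [0,0.016,0,0,0.04],
    [0,0.008,0,0,0.03],
    [0,0,0,0,0.005],
    [0,0,0,0,0.005],
    [0,0,0,0,0.005],
    [0,0,0,0,0.005]
  ],
  "newtons": 40
}}

```text
time: 2.65
tool_pos: [0.5464, -0.0953, 0.1193]
tcp_rot: [[0.142, -0.0, 0.99], [-0.99, 0.0, 0.142], [-0.0, -1.0, -0.0]]
force: [1.1, 1.1, -15.5]
gripper_width: 0.0138
```

>>> {"method": "send_rows", "body": {
  "plan": [
    [-0.002,0,0,0,0.005],
    [-0.004,0,0,0,0.005],
    [-0.005,0,0,0,0.005],
    [-0.005,0,0,0,0.005],
    [-0.005,0,0,0,0.005],
    [-0.005,0,0,0,0.005],
    [-0.004,0,0,0,0.005],
    [-0.003,0,0,0,0.005],
    [-0.002,0,0,0,0.005],
    [-0.001,0,0,0,0.005]
  ]
}}

```text
time: 3.48
tool_pos: [0.5414, -0.0593, 0.1192]
tcp_rot: [[0.142, -0.0, 0.99], [-0.99, 0.0, 0.142], [-0.0, -1.0, -0.0]]
force: [2.0, -4.1, -15.5]
gripper_width: 0.0134
```

>>> {"method": "send_rows", "body": {
  "plan": [
    [-0.0005,0,0,0,0.005],
    [-0.0005,0,0,0,0.005],
    [-0.0005,0,0,0,0.005],
    [-0.0005,0,0,0,0.005],
    [-0.0005,0,0,0,0.005],
    [-0.0005,0,0,0,0.005],
    [-0.0005,0,0,0,0.005],
    [-0.0005,0,0,0,0.005],
    [-0.0005,0,0,0,0.005],
    [-0.0005,0,0,0,0.005]
  ]
}}

```text
time: 4.32
tool_pos: [0.5407, -0.0547, 0.1193]
tcp_rot: [[0.142, -0.0, 0.99], [-0.99, -0.0, 0.142], [-0.0, -1.0, -0.0]]
force: [0.7, -4.0, -15.3]
gripper_width: 0.0134
```

>>> {"method": "send_rows", "body": {
  "plan": [
    [-0.0006,0,0,0,0.005],
    [-0.0006,0,0,0,0.005],
    [-0.0006,0,0,0,0.005],
    [-0.0006,0,0,0,0.005],
    [-0.0006,0,0,0,0.005],
    [-0.0006,0,0,0,0.005],
    [-0.0006,0,0,0,0.005],
    [-0.0006,0,0,0,0.005],
    [-0.0006,0,0,0,0.005],
    [-0.0006,0,0,0,0.005]
  ]
}}

```text
time: 5.15
tool_pos: [0.5399, -0.0488, 0.1193]
tcp_rot: [[0.142, -0.0, 0.99], [-0.99, -0.0, 0.142], [-0.0, -1.0, -0.0]]
force: [0.0, -4.2, -15.5]
gripper_width: 0.0137
```

>>> {"method": "send_rows", "body": {
  "plan": [
    [-0.0006,0,0,0,0.005],
    [-0.0006,0,0,0,0.005],
    [-0.0006,0,0,0,0.005],
    [-0.0006,0,0,0,0.005],
    [-0.0006,0,0,0,0.005],
    [-0.0006,0,0,0,0.005],
    [-0.0006,0,0,0,0.005],
    [-0.0006,0,0,0,0.005],
    [-0.0006,0,0,0,0.005],
    [-0.0006,0,0,0,0.005]
  ]
}}

```text
time: 5.98
tool_pos: [0.5391, -0.0429, 0.1193]
tcp_rot: [[0.142, -0.0, 0.99], [-0.99, -0.0, 0.142], [0.0, -1.0, -0.0]]
force: [-0.2, -3.8, -14.8]
gripper_width: 0.0135
```

>>> {"method": "send_rows", "body": {
  "plan": [
    [-0.0006,0,0,0,0.005],
    [-0.0006,0,0,0,0.005],
    [-0.0006,0,0,0,0.005],
    [-0.0006,0,0,0,0.005],
    [-0.0006,0,0,0,0.005],
    [-0.0006,0,0,0,0.005],
    [-0.0006,0,0,0,0.005],
    [-0.0006,0,0,0,0.005],
    [-0.0006,0,0,0,0.005],
    [-0.0006,0,0,0,0.005]
  ]
}}

```text
time: 6.82
tool_pos: [0.5383, -0.0369, 0.1193]
tcp_rot: [[0.142, -0.0, 0.99], [-0.99, 0.0, 0.142], [-0.0, -1.0, -0.0]]
force: [-1.8, -4.2, -14.3]
gripper_width: 0.0133
```

>>> {"method": "send_rows", "body": {
  "plan": [
    [-0.0006,0,0,0,0.005],
    [-0.0006,0,0,0,0.005],
    [-0.0006,0,0,0,0.005],
    [-0.0006,0,0,0,0.005],
    [-0.0006,0,0,0,0.005],
    [-0.0006,0,0,0,0.005],
    [-0.0006,0,0,0,0.005],
    [-0.0006,0,0,0,0.005],
    [-0.0006,0,0,0,0.005],
    [-0.0006,0,0,0,0.005]
  ]
}}

```text
time: 7.65
tool_pos: [0.5375, -0.0309, 0.1192]
tcp_rot: [[0.142, -0.0, 0.99], [-0.99, -0.0, 0.142], [-0.0, -1.0, -0.0]]
force: [-2.0, -5.2, -15.5]
gripper_width: 0.0131
```

Slightly higher, possibly noise. I'll take a shorter step.

>>> {"method": "send_rows", "body": {
  "plan": [
    [-0.0004,0,0,0,0.005],
    [-0.0004,0,0,0,0.005],
    [-0.0004,0,0,0,0.005],
    [-0.0004,0,0,0,0.005],
    [-0.0004,0,0,0,0.005],
    [-0.0004,0,0,0,0.005],
    [-0.0004,0,0,0,0.005],
    [-0.0004,0,0,0,0.005],
    [-0.0004,0,0,0,0.005],
    [-0.0004,0,0,0,0.005]
  ]
}}

```text
time: 8.48
tool_pos: [0.5369, -0.027, 0.1193]
tcp_rot: [[0.142, -0.0, 0.99], [-0.99, -0.0, 0.142], [0.0, -1.0, -0.0]]
force: [-0.8, -2.7, -16.0]
gripper_width: 0.0136
```

>>> {"method": "send_rows", "body": {
  "plan": [
    [-0.0006,0,0,0,0.005],
    [-0.0006,0,0,0,0.005],
    [-0.0006,0,0,0,0.005],
    [-0.0006,0,0,0,0.005],
    [-0.0006,0,0,0,0.005],
    [-0.0006,0,0,0,0.005],
    [-0.0006,0,0,0,0.005],
    [-0.0006,0,0,0,0.005],
    [-0.0006,0,0,0,0.005],
    [-0.0006,0,0,0,0.005]
  ]
}}

```text
time: 9.32
tool_pos: [0.5361, -0.0211, 0.1192]
tcp_rot: [[0.142, -0.0, 0.99], [-0.99, -0.0, 0.142], [0.0, -1.0, -0.0]]
force: [-0.6, -3.8, -17.5]
gripper_width: 0.0135
```

>>> {"method": "send_rows", "body": {
  "plan": [
    [-0.0006,0,0,0,0.005],
    [-0.0006,0,0,0,0.005],
    [-0.0006,0,0,0,0.005],
    [-0.0006,0,0,0,0.005],
    [-0.0006,0,0,0,0.005],
    [-0.0006,0,0,0,0.005],
    [-0.0006,0,0,0,0.005],
    [-0.0006,0,0,0,0.005],
    [-0.0006,0,0,0,0.005],
    [-0.0006,0,0,0,0.005]
  ]
}}

```text
time: 10.15
tool_pos: [0.5353, -0.0151, 0.1193]
tcp_rot: [[0.142, 0.0, 0.99], [-0.99, -0.0, 0.142], [0.0, -1.0, 0.0]]
force: [-0.4, -3.5, -18.2]
gripper_width: 0.0133
```

>>> {"method": "send_rows", "body": {
  "plan": [
    [-0.0006,0,0,0,0.005],
    [-0.0006,0,0,0,0.005],
    [-0.0006,0,0,0,0.005],
    [-0.0006,0,0,0,0.005],
    [-0.0006,0,0,0,0.005],
    [-0.0006,0,0,0,0.005],
    [-0.0006,0,0,0,0.005],
    [-0.0006,0,0,0,0.005],
    [-0.0006,0,0,0,0.005],
    [-0.0006,0,0,0,0.005]
  ]
}}

```text
time: 10.98
tool_pos: [0.5344, -0.0091, 0.1193]
tcp_rot: [[0.142, 0.0, 0.99], [-0.99, -0.0, 0.142], [0.0, -1.0, 0.0]]
force: [0.9, -3.8, -18.5]
gripper_width: 0.0134
```

>>> {"method": "send_rows", "body": {
  "plan": [
    [-0.0006,0,0,0,0.005],
    [-0.0006,0,0,0,0.005],
    [-0.0006,0,0,0,0.005],
    [-0.0006,0,0,0,0.005],
    [-0.0006,0,0,0,0.005],
    [-0.0006,0,0,0,0.005],
    [-0.0006,0,0,0,0.005],
    [-0.0006,0,0,0,0.005],
    [-0.0006,0,0,0,0.005],
    [-0.0006,0,0,0,0.005]
  ]
}}

```text
time: 11.82
tool_pos: [0.5336, -0.0032, 0.1193]
tcp_rot: [[0.142, 0.0, 0.99], [-0.99, -0.0, 0.142], [0.0, -1.0, 0.0]]
force: [1.4, -4.6, -18.8]
gripper_width: 0.0131
```

>>> {"method": "send_rows", "body": {
  "plan": [
    [-0.0006,0,0,0,0.005],
    [-0.0006,0,0,0,0.005],
    [-0.0006,0,0,0,0.005],
    [-0.0006,0,0,0,0.005],
    [-0.0006,0,0,0,0.005],
    [-0.0006,0,0,0,0.005],
    [-0.0006,0,0,0,0.005],
    [-0.0006,0,0,0,0.005],
    [-0.0006,0,0,0,0.005],
    [-0.0006,0,0,0,0.005]
  ]
}}

```text
time: 12.65
tool_pos: [0.5328, 0.0027, 0.1193]
tcp_rot: [[0.142, 0.0, 0.99], [-0.99, -0.0, 0.142], [0.0, -1.0, 0.0]]
force: [1.7, -4.4, -20.1]
gripper_width: 0.0135
```

>>> {"method": "send_rows", "body": {
  "plan": [
    [-0.0006,0,0,0,0.005],
    [-0.0006,0,0,0,0.005],
    [-0.0006,0,0,0,0.005],
    [-0.0006,0,0,0,0.005],
    [-0.0006,0,0,0,0.005],
    [-0.0006,0,0,0,0.005],
    [-0.0006,0,0,0,0.005],
    [-0.0006,0,0,0,0.005],
    [-0.0006,0,0,0,0.005],
    [-0.0006,0,0,0,0.005]
  ]
}}

```text
time: 13.48
tool_pos: [0.5319, 0.0087, 0.1193]
tcp_rot: [[0.142, 0.0, 0.99], [-0.99, 0.0, 0.142], [0.0, -1.0, 0.0]]
force: [3.6, -3.6, -20.2]
gripper_width: 0.0128
```

>>> {"method": "send_rows", "body": {
  "plan": [
    [-0.0006,0,0,0,0.005],
    [-0.0006,0,0,0,0.005],
    [-0.0006,0,0,0,0.005],
    [-0.0006,0,0,0,0.005],
    [-0.0006,0,0,0,0.005],
    [-0.0006,0,0,0,0.005],
    [-0.0006,0,0,0,0.005],
    [-0.0006,0,0,0,0.005],
    [-0.0006,0,0,0,0.005],
    [-0.0006,0,0,0,0.005]
  ]
}}

```text
time: 14.32
tool_pos: [0.5311, 0.0146, 0.1193]
tcp_rot: [[0.142, 0.0, 0.99], [-0.99, 0.0, 0.142], [-0.0, -1.0, 0.0]]
force: [3.2, -4.3, -21.2]
gripper_width: 0.0136
```

>>> {"method": "send_rows", "body": {
  "plan": [
    [-0.0006,0,0,0,0.005],
    [-0.0006,0,0,0,0.005],
    [-0.0006,0,0,0,0.005],
    [-0.0006,0,0,0,0.005],
    [-0.0006,0,0,0,0.005],
    [-0.0006,0,0,0,0.005],
    [-0.0006,0,0,0,0.005],
    [-0.0006,0,0,0,0.005],
    [-0.0006,0,0,0,0.005],
    [-0.0006,0,0,0,0.005]
  ]
}}

```text
time: 15.15
tool_pos: [0.5305, 0.0189, 0.1192]
tcp_rot: [[0.14, 0.001, 0.99], [-0.99, -0.002, 0.14], [0.002, -1.0, 0.0]]
force: [5.7, -9.7, -22.6]
gripper_width: 0.0133
```

Binding is felt, about 5.5 N over running friction, or 2.8 mm in. I'll hold briefly and then back off.

>>> {"method": "send_rows", "body": {
  "plan": [
    [0,0,0,0,0.005],
    [0,0,0,0,0.005],
    [0.001,0,0,0,0.005],
    [0.003,0,0,0,0.005],
    [0.003,0,0,0,0.005],
    [0.003,0,0,0,0.005],
    [0.003,0,0,0,0.005],
    [0.003,0,0,0,0.005],
    [0.001,0,0,0,0.005],
    [0,0,0,0,0.005]
  ]
}}

```text
time: 15.98
tool_pos: [0.5325, 0.0042, 0.1193]
tcp_rot: [[0.142, -0.0, 0.99], [-0.99, 0.001, 0.142], [-0.001, -1.0, 0.0]]
force: [2.4, 4.0, -19.7]
gripper_width: 0.0132
```

>>> {"method": "send_rows", "body": {
  "plan": [
    [0.001,0,0,0,0.005],
    [0.001,0,0,0,0.005],
    [0.001,0,0,0,0.005],
    [0,0,0,0,0.005],
    [0,0,0,0,0.005],
    [0,0,0,0,0.05],
    [0,0,0,0,0.05],
    [0,0,0,0,0.05],
    [0,0,0,0,0.05],
    [0,0,0,0,0.05]
  ]
}}

```text
time: 16.82
tool_pos: [0.5334, 0.0004, 0.1199]
tcp_rot: [[0.141, 0.001, 0.99], [-0.99, -0.0, 0.141], [0.0, -1.0, 0.001]]
force: [-0.8, 0.4, -1.1]
gripper_width: 0.05
```

>>> {"method": "send_rows", "body": {
  "plan": [
    [0,-0.02,0,0,0.05],
    [0,-0.03,0,0,0.05],
    [0,-0.03,0,0,0.06],
    [0,-0.01,0,0,0.07],
    [-0.02,0,0,0,0.0854],
    [-0.035,0,0,0,0.0854],
    [-0.035,0,0,0,0.0854],
    [-0.035,0,0,0,0.0854],
    [-0.035,0,0,0,0.0854],
    [-0.035,0,0,0,0.0854]
  ]
}}

```text
time: 17.65
tool_pos: [0.5049, 0.1951, 0.2093]
tcp_rot: [[0.141, 0.0, 0.99], [-0.99, 0.0, 0.141], [0.0, -1.0, 0.0]]
force: [1.9, -0.1, 0.2]
gripper_width: 0.0852
```

>>> {"method": "send_rows", "body": {
  "plan": [
    [-0.03,0,0,0,0.0854],
    [-0.015,0,0,0,0.0854],
    [-0.005,0,0,0,0.0854],
    [0,0,0,0,0.0854],
    [0,0,0,0,0.0854],
    [0,0,0,0,0.0854],
    [0,0,0,0,0.0854],
    [0,0,0,0,0.0854],
    [0,0,0,0,0.0854],
    [0,0,0,0,0.0854]
  ]
}}

```text
time: 18.48
tool_pos: [0.4984, 0.2426, 0.2093]
tcp_rot: [[0.141, 0.0, 0.99], [-0.99, -0.0, 0.141], [0.0, -1.0, 0.0]]
force: [-0.0, 0.5, 0.2]
gripper_width: 0.0855
```

```bash
python3 - <<'E'
from h import *
import cv2
s=status.observe();t=s["tool_pos"]
p=cams.camera_params("wrist"); im=cams.capture("wrist")
cv2.imwrite("pics/w2.png",im[:,:,::-1])
print(t.round(4) if hasattr(t,'round') else t, proj(p,[t[0],t[1],.173]),proj(p,[t[0],t[1],.128]))
im=cams.capture("top")[130:230,165:325]
cv2.imwrite("pics/t2.png",cv2.resize(im[:,:,::-1],None,fx=5,fy=5,interpolation=cv2.INTER_CUBIC))
E
```

```text
[0.4984 0.2426 0.2093] [253.81635009 231.0403345 ] [254.04739668 205.07401373]
```

View pics/w2.png

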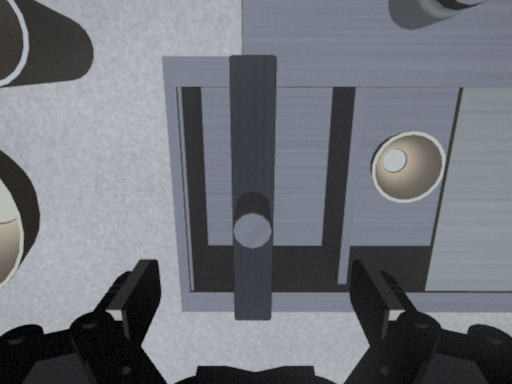

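The knob top sits at (252,230), against a predicted (254,231), so it's centred. The cover's edge is at the far right (u≈445). I'll descend and close.

>>> {"method": "send_rows", "body": {
  "plan": [
    [0,0.015,0,0,0.0854],
    [0,0.02,0,0,0.07],
    [0,0.02,0,0,0.06],
    [0,0.012,0,0,0.05],
    [0,0.006,0,0,0.04],
    [0,0,0,0,0.01],
    [0,0,0,0,0.01],
    [0,0,0,0,0.01],
    [0,0,0,0,0.01],
    [0,0,0,0,0.01]
  ],
  "newtons": 30
}}

```text
time: 19.42
tool_pos: [0.4979, 0.2431, 0.136]
tcp_rot: [[0.142, -0.001, 0.99], [-0.99, -0.0, 0.142], [0.0, -1.0, -0.001]]
force: [1.0, 1.2, -17.7]
gripper_width: 0.0227
```

>>> {"method": "send_rows", "body": {
  "plan": [
    [0.003,0,0,0,0.01],
    [0.006,0,0,0,0.01],
    [0.008,0,0,0,0.01],
    [0.009,0,0,0,0.01],
    [0.009,0,0,0,0.01],
    [0.009,0,0,0,0.01],
    [0.009,0,0,0,0.01],
    [0.008,0,0,0,0.01],
    [0.006,0,0,0,0.01],
    [0.003,0,0,0,0.01]
  ]
}}

```text
time: 20.25
tool_pos: [0.5079, 0.1723, 0.136]
tcp_rot: [[0.14, -0.001, 0.99], [-0.99, -0.001, 0.14], [0.001, -1.0, -0.001]]
force: [-1.0, 1.9, -23.6]
gripper_width: 0.0231
```

>>> {"method": "send_rows", "body": {
  "plan": [
    [0.003,0,0,0,0.01],
    [0.005,0,0,0,0.01],
    [0.007,0,0,0,0.01],
    [0.008,0,0,0,0.01],
    [0.008,0,0,0,0.01],
    [0.008,0,0,0,0.01],
    [0.006,0,0,0,0.01],
    [0.003,0,0,0,0.01],
    [0.001,0,0,0,0.01],
    [0.001,0,0,0,0.01]
  ]
}}

```text
time: 21.08
tool_pos: [0.5147, 0.1232, 0.1361]
tcp_rot: [[0.141, -0.001, 0.99], [-0.99, -0.001, 0.141], [0.0, -1.0, -0.001]]
force: [-3.9, 1.9, -25.5]
gripper_width: 0.0232
```

>>> {"method": "send_rows", "body": {
  "plan": [
    [0.001,0,0,0,0.01],
    [0.001,0,0,0,0.01],
    [0.001,0,0,0,0.01],
    [0.001,0,0,0,0.01],
    [0.0005,0,0,0,0.01],
    [0.0005,0,0,0,0.01],
    [0.0005,0,0,0,0.01],
    [0.0005,0,0,0,0.01],
    [0.0003,0,0,0,0.01],
    [0.0003,0,0,0,0.01]
  ]
}}

```text
time: 21.92
tool_pos: [0.5156, 0.1172, 0.1361]
tcp_rot: [[0.141, -0.001, 0.99], [-0.99, -0.001, 0.141], [0.0, -1.0, -0.001]]
force: [-4.6, 1.8, -24.9]
gripper_width: 0.0235
```

```bash
python3 - <<'E'
from h import *
import cv2
im=cams.capture("wrist"); cv2.imwrite("pics/w3.png",im[:,:,::-1])
E
```

```text
(no output)
```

View pics/w3.png

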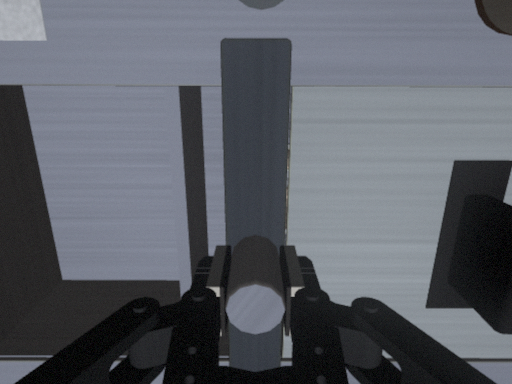

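The crossbar's edge (u≈289) has nearly met the cover's edge, with only a thin line visible between them. I'll creep the last few mm.

>>> {"method": "send_rows", "body": {
  "plan": [
    [0.0002,0,0,0,0.01],
    [0.0002,0,0,0,0.01],
    [0.0002,0,0,0,0.01],
    [0.0002,0,0,0,0.01],
    [0.0002,0,0,0,0.01],
    [0.0002,0,0,0,0.01],
    [0.0002,0,0,0,0.01],
    [0.0002,0,0,0,0.01],
    [0.0002,0,0,0,0.01],
    [0.0002,0,0,0,0.01]
  ]
}}

```text
time: 22.8
tool_pos: [0.5159, 0.1153, 0.1361]
tcp_rot: [[0.141, -0.001, 0.99], [-0.99, -0.0, 0.141], [0.0, -1.0, -0.001]]
force: [-4.7, 2.1, -24.9]
gripper_width: 0.0231
```

>>> {"method": "send_rows", "body": {
  "plan": [
    [0.0002,0,0,0,0.01],
    [0.0002,0,0,0,0.01],
    [0.0002,0,0,0,0.01],
    [0.0002,0,0,0,0.01],
    [0.0002,0,0,0,0.01],
    [0.0002,0,0,0,0.01],
    [0.0001,0,0,0,0.01],
    [0.0001,0,0,0,0.01],
    [0.0001,0,0,0,0.01],
    [0.0001,0,0,0,0.01]
  ]
}}

```text
time: 23.63
tool_pos: [0.516, 0.1146, 0.1361]
tcp_rot: [[0.142, -0.001, 0.99], [-0.99, 0.0, 0.142], [-0.001, -1.0, -0.001]]
force: [-5.4, 5.1, -24.6]
gripper_width: 0.0235
```

Contact is felt, 3 N over running friction and below the 4 N that would push the cover. It came where predicted (y .1146 against .1143). I'll relax, release and lift.

>>> {"method": "send_rows", "body": {
  "plan": [
    [-0.0005,0,0,0,0.01],
    [0,0,0,0,0.01],
    [0,0,0,0,0.06],
    [0,0,0,0,0.06],
    [0,0,0,0,0.06],
    [0,0,0,0,0.06],
    [0,0,0,0,0.06],
    [0,-0.01,0,0,0.06],
    [0,-0.02,0,0,0.06],
    [0,-0.03,0,0,0.06]
  ]
}}

```text
time: 24.47
tool_pos: [0.5156, 0.1145, 0.196]
tcp_rot: [[0.142, -0.003, 0.99], [-0.99, -0.001, 0.142], [0.001, -1.0, -0.003]]
force: [0.4, 0.8, -0.3]
gripper_width: 0.0605
```

>>> {"method": "send_rows", "body": {
  "plan": [
    [0,-0.03,0,0,0.06],
    [0,-0.02,0,0,0.06],
    [0,-0.01,0,0,0.06],
    [0,0,0,0,0.06],
    [0,0,0,0,0.06],
    [0,0,0,0,0.06],
    [0,0,0,0,0.06],
    [0,0,0,0,0.06],
    [0,0,0,0,0.06],
    [0,0,0,0,0.06]
  ]
}}

```text
time: 25.3
tool_pos: [0.5164, 0.1147, 0.2556]
tcp_rot: [[0.142, -0.001, 0.99], [-0.99, -0.0, 0.142], [0.0, -1.0, -0.001]]
force: [0.1, 0.2, 0.4]
gripper_width: 0.0602
```

```bash
python3 - <<'E'
from h import *
import cv2
p=cams.camera_params("wrist");im=cams.capture("wrist"); cv2.imwrite("pics/w4.png",im[:,:,::-1])
for X in [(.516,.1146,.173),(.5334,.0004,.155)]: print(proj(p,X))
E
```

```text
[254.09482644 204.92084145]
[403.50765152 195.77548225]
```

View pics/w4.png

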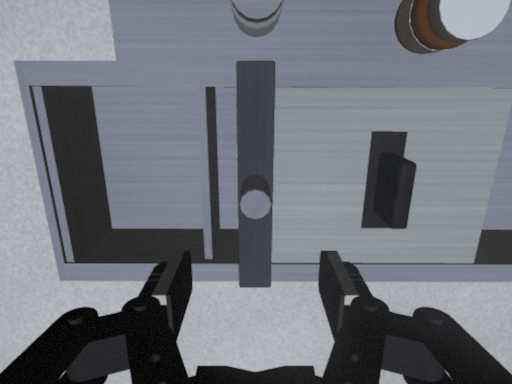

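The crossbar sits against the cover's edge at u≈274 with no gap. The knob is at (255,204), against an expected (254,205), and the gripper is clear. Handing in.

```bash
python3 -c "
from rig import bot
print(bot.hand_in())"
```

```text
the job is handed in; nothing more can be done
None
```

The cover is backed off from the tight spot, the crossbar stop is up against its edge, and the job is handed in. It took about 25 s of the 51 s allowed. The hand-in gave no verdict.

- **Binding:** I held the fin and slid the cover in steps of 6 mm or less. The push rose from about 4 N to about 10 N, roughly 3 mm into the tight spot and well short of the 8 mm limit.
- **Back-off:** I moved the cover back until its edge was about 15 to 16 mm short of where binding begins. That distance comes from the tool position and the force, because the tight spot can't be seen.
- **Stop:** I slid it along by its knob until the push rose about 3 N over its running friction, less than the 4 N that would move the cover. Contact came at y = 0.1146 m, against a predicted 0.1143 m.
- **Last checks:** After I let go and lifted clear, the wrist picture showed no gap between crossbar and cover, and the force reading was near zero. The shaker and jam jar in that view were still standing on the ledge. I took no final picture of the other items, but the arm stayed clear of them.

None of these checks failed. One push reading during the slide (5.2 N) looked slightly high, but the next one (2.7 N) showed it was noise. A downward pull of 15 to 25 N showed on the tool while it gripped the fin and the knob. It disappeared on release.

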